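# Top up the blank magazine and snap its cover on

### The job

Top up the barrel-blank magazine: lay the brass blank from the steel setting plate on the sprung stack in the magazine's round mouth. Then fit the green cover over the two locating pins and press it down against the spring until both catches have snapped over its edges. Leave the caliper, the yellow oil bottle and the black screwdriver where they are.

Things in the scene. Friction and masses are not known exactly. Their poses are not given: they have to be found in the camera images.
- magazine: Spring-fed magazine, bolted down: dark base 176 x 104 x 10 mm, columns, aluminium collar 156 x 84 mm whose top face (the rim) is 60 mm above the bench, with a round mouth of 63 mm diameter on the vertical axis through the origin. Origin: centre of the base's underside, on the bench; z up, x along the long side. Pins and catches stand on the collar (see their points).
- mouth (a point): Centre of the magazine's mouth at rim height, 60 mm above the magazine's origin, same axes. Two blanks are in the stack; its top lies 4 mm below the rim, so the third blank laid on it stands 8 mm proud. Beside the mouth fingers have room along x (29 mm from the blank's edge to each pin), not along y, where the catches are.
- pin_far (a point): Tip of the steel locating pin at x = +64 mm, y = 0 of the magazine: 10 mm diameter, standing 20 mm above the rim, its top 6 mm tapered.
- pin_near (a point): Tip of the other, equal pin at x = -64 mm, y = 0 of the magazine.
- nose_left (a point): Inner edge of the brass catch at y = +36 mm of the magazine, at the nose's flat underside, 6.2 mm above the rim; 24 mm wide along x, its bevelled top rising outward to 18 mm above the rim. The cover's edges meet the bevels about 14 mm above the rim. The catch at y = -36 mm mirrors it. Their dark brackets are 34 mm wide, reach 21 mm above the rim and out to |y| = 62 mm, the black knobs to 77 mm.
- blank: The loose turned brass blank to be loaded: disc of 60 mm diameter, 12 mm thick, 20 mm bore, edges broken by 1.5 mm, about 0.2 kg. Origin: centre of its underside; z up. It lies on the setting plate. Held by its upper 6 mm it can be set down on the stack without the fingers meeting the rim.
- setting_plate: Ground steel plate 95 x 65 x 14 mm, fixed, on which the blank lies; origin at the centre of its underside.
- cover: The loose green cover plate, 154 x 80 x 5 mm, about 0.22 kg, lying flat on the bench. Origin: centre of its underside; z up, x along the long side. Two 13 mm holes at x = +64 and -64 mm go over the magazine's pins, either way round. It first rests on the bevels or the third blank, 8 to 14 mm above the rim. Pressed until it meets the rim and let go, it springs back about 1 mm, against the noses.
- grip_top (a point): Middle of the top of the cover's black grip bar, 33 mm above the cover's underside. The bar is 28 mm high, 50 mm long (along the cover's x) and 12 mm thick. Pressing here takes about 15 N to get the cover past the catches.
- follower (a joint): How far the red sprung follower under the stack is pushed down, m: 0 at its upper stop, about 0.007 with three blanks under the locked cover. Its spring pushes up with 16 N at the stop, 20 N at 8 mm.
- catch_left (a joint): How far the catch at +y of the magazine is pushed outward, m: 0 sprung in (rest), about 0.004 while the cover's edge passes. It springs back by itself.
- catch_right (a joint): The same for the catch at -y of the magazine.
- caliper: Dial caliper lying flat, 225 x 40 x 18 mm; a bystander. Origin under its middle.
- oil_bottle: Yellow dropper bottle with a red tip, 40 mm diameter, 114 mm tall; a bystander. Origin under its middle.
- black_driver: Screwdriver with a black handle lying flat, 136 x 18 mm; a bystander. Origin under its middle.
Not all that is in view belongs to the job. Leave any red look-alike of the blank alone.

How it is judged:
By the outcome, as a careful person would: the job done as asked, in the order asked, and still so for the second after the job is handed in, with the robot touching nothing.
It also fails if it takes over 58 s, if anything falls off the work surface, if the arm or the gripper's body presses on something with over 40 N, if the wrist force passes 120 N, or if a joint passes its speed limit or range.

### The arm

A 7-joint arm with a two-finger parallel gripper is mounted at the origin on a cart in front of the work surface, level with it; the furniture and walls round the work are solid. World frame = base frame: x ahead of the robot, y to its left, z up, the work surface at z = 0. Lengths are in mm, angles in rad, forces in N, time in s.
With the tool pointing down it reaches from about 400 to 875 mm from the base axis. Payload 4.4 kg.
Tool frame: the origin (TCP) lies at the very end of the fingers, on their centre line; the grasp point (between the pads) lies 19 mm behind it; y points along the fingers, x is the direction in which the jaws open and shut, and the axes are right-handed (so a half turn about y gives the same grasp; the last joint's range is limited). The gripper opens to 85 mm and grips with 20 to 120 N. Pads are 22 mm wide; open, the fingers measure 114 mm over their backs; the gripper's body (76 mm by 85 mm) begins 54 mm behind the grasp point. The pads swing forward as they close: fully open they stand 13 mm farther back than shut.
Start: joints at [1.106, 0.628, 0.038, 1.517, -0.027, 0.996, -0.02], TCP at [252.432, -598.996, 204.213] pointing down, gripper open.
Joint ranges: [-3.06, 3.06], [-0.37, 2.12], [-1.25, 1.32], [0.18, 2.47], [-1.1, 4.24], [0.23, 1.98], [-2.94, 2.94]. Speed limits (rad/s): [2.57, 2.57, 3.14, 3.14, 3.14, 3.14, 3.14].

### API

Orientations are given as [roll, pitch, yaw] about the fixed x, y, z axes, in that order (R = Rz(yaw) Ry(pitch) Rx(roll)).
In Python, from cell import readout, eyes, finish_job gives the robot as it stands. The module is installed in compiled form; this text tells all that it offers.
- The arm moves only by the tool apply_moves, never from a script. Its argument "commands" is a list that holds one entry, the list of rows, each a list of 6 numbers: the shift along the tool's x, y, z in units of 0.04 m (1.0 is 0.04 m), then the turn, a rotation vector about the tool's x, y, z in units of 5 degrees (1.0 is 5 degrees). A call has 1 to 8 rows; each row shifts and turns the pose as measured when the row begins, along the tool's axes as they then stand; what a row does not reach is not made up. A row lasts 1/12 s, in which the tool goes at most 41.7 mm and 7.16 degrees, less where a joint would pass 70% of its speed; a pose out of reach is approached as far as the arm can. A call with a number of a shift or a turn outside -1 to 1 is refused whole. A call with a gripper value outside its range is refused whole. "claw" is the finger opening in mm, from 0 to 85.4, set as the call begins (left out, the last holds). The fingers move at their own pace and stop on an object; the grip force is fixed at half the most. Time passes only in rows, so rows that do not move let the fingers close. It gives the time, the measured TCP pose, the force and the opening at its end, in the units of the state.
- readout.read_state(): the state, without advancing time (a new reading comes with each control period).
- eyes.get_image(name): name is "side" or "top"; returns a dict with "image" (384x512x3 uint8, red, green, blue), "mtx" (3x3 intrinsics, pixels), "k1" (the pictures are not rectified: a ray, as slopes to the right and down, at radius r is drawn at 1 + k1 r^2 times it, then the intrinsics apply), "rvec" (rotation vector, rad) and "tvec" (3), from world to camera coordinates, as OpenCV has them. Camera axes: x right, y down, z forward; pixel columns grow to the right and rows downward; lengths in mm; the calibration is good to about 2 mm. A picture is of the moment at which its call begins. There is no depth.
- finish_job(): hands the job in, once; it reports no verdict.
The state is a dict: "clock": time; "qpos": joint angles; "qd": joint speeds; "tau": joint torques, N m; "eef_pos": TCP position; "tool_rot": TCP orientation; "force": force on the tool from outside, world axes, zero at the start; "torque": the same for the moment, N m; "width": finger opening in mm.
Only numpy, scipy, OpenCV 4.12 (cv2) and the standard library are available. Lean on these libraries where they do the work, as an engineer would, in place of code of your own. Each camera call takes 0.05 s, during which the arm holds its last target. There are 200 camera calls.

## Working session

There is one attempt and no reset: what is moved stays moved. The work goes in short steps, Python scripts to look and compute and a tool call to move; the robot and the scene stay as the last step left them, time stands still between calls to the robot, and variables do not carry over. Pictures are saved under pics/ and viewed, about 8 in all and at most 12, crops included, and the job is handed in when it is done.

Besides the shell and the picture viewer there is one more tool, called after "Call:" as name([rows], argument=value, ...), one row to a line, values as JSON. apply_moves: Moves the arm, as the interface text tells. Shifts and turns lie within -1 to 1; 1 stands for 0.04 m of shift or 5 degrees of turn. Its arguments: {"type":"object","properties":{"commands":{"type":"array"},"claw":{"type":"number"}},"required":["commands"]}

```bash
mkdir -p pics && cat > h.py <<'E'
import numpy as np, cv2
from cell import readout, eyes, finish_job
def grab(name,fn):
    d=eyes.get_image(name); cv2.imwrite('pics/'+fn+'.png',d['image'][:,:,::-1]); np.savez('pics/'+fn+'.npz',**{k:d[k] for k in('image','mtx','k1','rvec','tvec')}); return d
def load(fn): return dict(np.load('pics/'+fn+'.npz'))
def dist(d): return np.array([float(d['k1']),0,0,0,0])
def ray(d,uv):
    n=cv2.undistortPoints(np.array([[uv]],float),d['mtx'],dist(d))[0,0]
    R=cv2.Rodrigues(d['rvec'])[0]; t=np.ravel(d['tvec']); return -R.T@t, R.T@np.array([n[0],n[1],1])
def at(d,uv,z):
    c,r=ray(d,uv); return c+r*(z-c[2])/r[2]
def proj(d,P): return cv2.projectPoints(np.atleast_2d(np.array(P,float)),d['rvec'],d['tvec'],d['mtx'],dist(d))[0][:,0]
E
python3 - <<'E'
from h import *
a=grab('top','t0');b=grab('side','s0')
for d in(a,b): print(ray(d,(256,192)), d['k1'])
print(readout.read_state())
E
```

```text
(array([ 327.32181207,  -42.67706928, 1221.78002592]), array([ 0.15136055, -0.0166864 , -0.98839936])) -0.05007773115527064
(array([  572.21253231, -1290.61967853,   677.87457169]), array([-0.05666578,  0.88905347, -0.45476252])) -0.0012379156239404224
{'clock': 0.1, 'qpos': array([ 1.10617942,  0.62927775,  0.03842277,  1.5182933 , -0.02698316,
        0.99628418, -0.01997716]), 'qd': array([-0.00035465, -0.00078314, -0.00096909, -0.00229706,  0.00154844,
        0.00015818, -0.00089944]), 'tau': array([ 2.87120172e-03, -5.64531541e+01,  1.23012878e+00, -1.93975711e+01,
        1.11937488e-02,  5.38555309e-03, -9.83014758e-06]), 'eef_pos': array([ 252.20736247, -598.40381087,  203.35696318]), 'tool_rot': array([-1.57081692,  0.00174508, -1.17193022]), 'force': array([-0.00828745, -0.43224831,  0.33200139]), 'torque': array([-0.00287825, -0.06764873, -0.01175368]), 'width': 85.33008114695224}
```

View pics/t0.png

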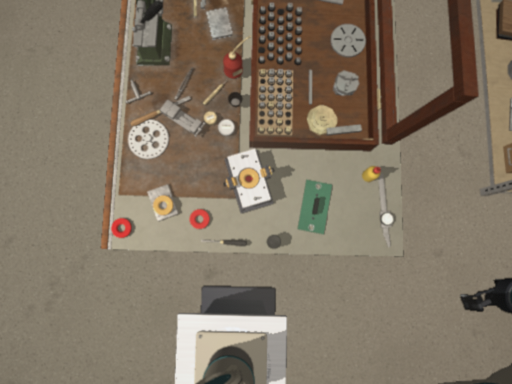

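View pics/s0.png

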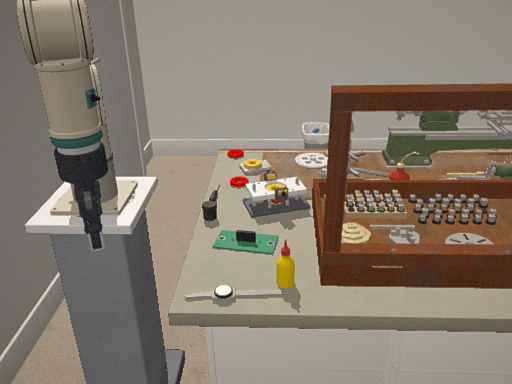

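The top view shows the magazine at (249,180), the plate with the brass blank at (163,204), the cover at (315,207), and red rings at (121,228) and (200,219), which are look-alikes. Next is an enlarged crop.

```bash
python3 - <<'E'
from h import *
d=load('t0'); im=d['image'][:,:,::-1]
a=cv2.resize(im[172:228,136:216],None,fx=5,fy=5,interpolation=cv2.INTER_CUBIC)  # 400x280
b=cv2.resize(im[142:222,212:292],None,fx=5,fy=5,interpolation=cv2.INTER_CUBIC)
c=cv2.resize(im[172:240,290:340],None,fx=5,fy=5,interpolation=cv2.INTER_CUBIC) #250x340
o=np.zeros((600,800,3),np.uint8)
o[:280,:400]=a;o[:400,400:]=b;o[285:285+315,:250]=c[:315]
cv2.imwrite('pics/c0.png',o)
for n,uv,z in[('blank',(162.7,204.5),26),('mag',(249,179),56),('cover',(315.5,207),5)]: print(n,at(d,uv,z))
E
```

```text
blank [465.97169453 212.03814659  26.        ]
mag [543.56137595 -41.13508693  56.        ]
cover [ 472.56792334 -243.52754903    5.        ]
```

View pics/c0.png

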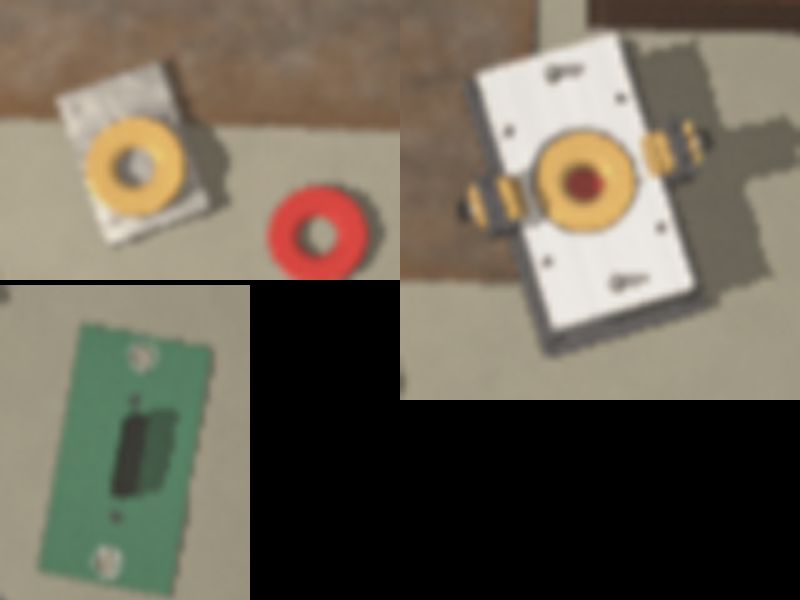

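The crop confirms that the gold ring on the grey plate is the blank, at about (163,205). The ring at (200,219) is red, so it's a decoy. The collar, mouth, two pins, and the cover with its bar are all clear. Next I'll fit the shapes with masks.

```bash
cat >> h.py <<'E'
def rect(d,mask,z):
    c=max(cv2.findContours(mask.astype(np.uint8),cv2.RETR_EXTERNAL,cv2.CHAIN_APPROX_NONE)[0],key=cv2.contourArea)[:,0]
    P=np.array([at(d,p,z)[:2] for p in c],np.float32); return cv2.minAreaRect(P),len(c)
E
python3 - <<'E'
from h import *
d=load('t0'); im=d['image']; hsv=cv2.cvtColor(im,cv2.COLOR_RGB2HSV).astype(int); H,S,V=[hsv[...,i] for i in range(3)]
def box(m,x0,x1,y0,y1): o=np.zeros_like(m); o[y0:y1,x0:x1]=m[y0:y1,x0:x1]; return o
g=box((H>65)&(H<95)&(S>70),290,345,172,240)
g=cv2.morphologyEx(g.astype(np.uint8),cv2.MORPH_CLOSE,np.ones((9,9)))
print('cover',rect(d,g,5))
w=box((S<40)&(V>190),212,292,140,222); w=cv2.morphologyEx(w.astype(np.uint8),cv2.MORPH_OPEN,np.ones((3,3)))
print('collar',rect(d,w,60))
for n,bx,z in(('blank',(140,190,185,220),25),('mouthblank',(236,263,165,192),56)):
    m=box((H>12)&(H<30)&(S>110)&(V>120),*bx).astype(np.uint8)
    if n[0]=='m': m=cv2.morphologyEx(m,cv2.MORPH_OPEN,np.ones((3,3)))
    c=max(cv2.findContours(m,0,1)[0],key=cv2.contourArea)[:,0]
    print(n,cv2.minEnclosingCircle(np.array([at(d,p,z)[:2] for p in c],np.float32)))
f=lambda x,y,u0,v0:(u0+(x+.5)/5-.5,v0+(y+.5)/5-.5)
co=[at(d,f(*p,212,142),60)[:2] for p in[(75,73),(222,33),(297,290),(152,332)]]
print('collar hand',np.mean(co,0),np.array(co).round(1).tolist())
cv=[at(d,f(*p,290,172),5)[:2] for p in[(82,38),(212,61),(173,310),(38,285)]]
print('cover hand',np.mean(cv,0),np.array(cv).round(1).tolist())
print('blank hand',at(d,f(137,167,136,172),26), 'mouth',at(d,f(184,182,212,142),57))
pins=[at(d,f(*p,212,142),74)[:2] for p in[(165,72),(228,281)]]; print('pins',pins)
E
```

```text
cover (((474.9586486816406, -241.36648559570312), (75.39702606201172, 147.04005432128906), 80.39751434326172), 140)
collar (((505.00640869140625, -53.05799102783203), (66.52446746826172, 82.96663665771484), 18.261232376098633), 104)
blank ((465.214111328125, 211.08700561523438), 28.46867561340332)
mouthblank ((547.2582397460938, -39.27459716796875), 28.195886611938477)
collar hand [546.52208314 -40.62235717] [[608.9, 26.0], [635.2, -59.4], [484.2, -106.0], [457.8, -23.2]]
cover hand [ 475.32653885 -241.71792594] [[557.0, -214.4], [544.8, -293.9], [393.2, -269.8], [406.3, -188.8]]
blank hand [464.50822279 211.06598099  26.        ] mouth [546.28482202 -39.3181349   57.        ]
pins [array([607.42433941, -26.74524569]), array([486.49347842, -65.84527301])]
```

```bash
cat >> h.py <<'E'
from scipy.spatial.transform import Rotation as Ro
def plan(wps,smax=38,nmin=None):
    """rows from the measured pose through waypoints (x,y,z,yawdeg), tool down"""
    s=readout.read_state(); p=s['eef_pos'].copy(); R=Ro.from_euler('xyz',s['tool_rot'])
    k=0
    print('now',s['clock'],p.round(1),np.degrees(s['tool_rot']).round(2),s['width'].__round__(1),'F',s['force'].round(1))
    for i,w in enumerate(wps):
        T=Ro.from_euler('xyz',[-90,0,w[3]],degrees=True); q=np.array(w[:3],float)
        ang=np.degrees((R.inv()*T).magnitude()); n=int(max(1,np.ceil(np.linalg.norm(q-p)/smax),np.ceil(ang/4.95),nmin or 1))
        rv=(R.inv()*T).as_rotvec(); p0=p.copy(); out=[]
        for j in range(n):
            sh=R.inv().apply((q-p0)/n)/40; tu=np.degrees(rv/n)/5
            out.append([round(float(v),2)+0.0 for v in np.r_[sh,tu]]); R=R*Ro.from_rotvec(rv/n)
        p=q; R=T; print('wp',w,n)
        for j in range(0,n,8): print(str(out[j:j+8]).replace(' ',''))
E
python3 -c "
from h import *
plan([(450,-330,190,-20),(465,211,110,17.7)])"
```

```text
now 0.1 [ 252.2 -598.4  203.4] [-90.     0.1  -67.15] 85.3 F [-0.  -0.4  0.3]
wp (450, -330, 190, -20) 10
[[-0.43,0.03,0.72,0.0,-0.94,0.0],[-0.37,0.03,0.75,0.0,-0.94,0.0],[-0.3,0.03,0.78,0.0,-0.94,0.0],[-0.24,0.03,0.8,0.0,-0.94,0.0],[-0.17,0.03,0.82,0.0,-0.94,0.0],[-0.1,0.03,0.83,0.0,-0.94,0.0],[-0.04,0.03,0.83,0.0,-0.94,0.0],[0.03,0.03,0.83,0.0,-0.94,0.0]]
[[0.1,0.03,0.83,0.0,-0.94,0.0],[0.17,0.03,0.82,0.0,-0.94,0.0]]
wp (465, 211, 110, 17.7) 15
[[-0.28,0.13,0.86,0.0,-0.5,0.0],[-0.25,0.13,0.87,0.0,-0.5,0.0],[-0.21,0.13,0.88,0.0,-0.5,0.0],[-0.17,0.13,0.89,0.0,-0.5,0.0],[-0.13,0.13,0.89,0.0,-0.5,0.0],[-0.09,0.13,0.9,0.0,-0.5,0.0],[-0.05,0.13,0.9,0.0,-0.5,0.0],[-0.01,0.13,0.9,0.0,-0.5,0.0]]
[[0.03,0.13,0.9,0.0,-0.5,0.0],[0.07,0.13,0.9,0.0,-0.5,0.0],[0.11,0.13,0.9,0.0,-0.5,0.0],[0.14,0.13,0.89,0.0,-0.5,0.0],[0.18,0.13,0.88,0.0,-0.5,0.0],[0.22,0.13,0.87,0.0,-0.5,0.0],[0.26,0.13,0.86,0.0,-0.5,0.0]]
```

Call:
apply_moves([
  [[-0.43,0.03,0.72,0,-0.94,0],[-0.37,0.03,0.75,0,-0.94,0],[-0.3,0.03,0.78,0,-0.94,0],[-0.24,0.03,0.8,0,-0.94,0],[-0.17,0.03,0.82,0,-0.94,0],[-0.1,0.03,0.83,0,-0.94,0],[-0.04,0.03,0.83,0,-0.94,0],[0.03,0.03,0.83,0,-0.94,0]],
])

```text
clock: 0.77
eef_pos: [405.0, -381.6, 188.4]
tool_rot: [-1.577, 0.008, -0.504]
force: [-0.0, -0.5, 0.4]
width: 85.5
```

Call:
apply_moves([
  [[0.1,0.03,0.83,0,-0.94,0],[0.17,0.03,0.82,0,-0.94,0],[-0.28,0.08,0.86,0,-0.5,0],[-0.25,0.08,0.87,0,-0.5,0],[-0.21,0.08,0.88,0,-0.5,0],[-0.17,0.08,0.89,0,-0.5,0],[-0.13,0.08,0.89,0,-0.5,0],[-0.09,0.08,0.9,0,-0.5,0]],
])

```text
clock: 1.43
eef_pos: [449.8, -98.0, 163.8]
tool_rot: [-1.572, 0.006, -0.055]
force: [1.3, 1.0, -0.3]
width: 85.9
```

Call:
apply_moves([
  [[-0.05,0.08,0.9,0,-0.5,0],[-0.01,0.1,0.9,0,-0.5,0],[0.03,0.1,0.9,0,-0.5,0],[0.07,0.1,0.9,0,-0.5,0],[0.11,0.1,0.9,0,-0.5,0],[0.14,0.1,0.89,0,-0.5,0],[0.18,0.1,0.88,0,-0.5,0],[0.2,0.1,0.5,0,-0.5,0]],
])

```text
clock: 2.1
eef_pos: [445.9, 191.9, 130.4]
tool_rot: [-1.568, 0.007, 0.315]
force: [0.4, 0.2, 0.2]
width: 85.7
```

```bash
python3 -c "
from h import *
plan([(465,211,60,17.7)])"
```

```text
now 2.1 [445.9 191.9 130.4] [-89.82   0.41  18.03] 85.7 F [0.4 0.2 0.2]
wp (465, 211, 60, 17.7) 2
[[0.31,0.88,0.15,-0.02,0.03,-0.04],[0.3,0.88,0.15,-0.02,0.03,-0.04]]
```

Call:
apply_moves([
  [[0.31,0.8,0.15,-0.02,0.03,-0.04],[0.3,0.5,0.15,0,0,-0.04],[0,0,0,0,0,0]],
])

```text
clock: 2.35
eef_pos: [465.7, 221.5, 77.0]
tool_rot: [-1.564, -0.006, 0.325]
force: [0.7, 0.6, -0.7]
width: 85.6
```

```bash
python3 - <<'E'
from h import *
plan([(465,211,40,17.7)])
t=grab('top','t1');s=grab('side','s1')
p=readout.read_state()['eef_pos']
print('tcp px',proj(t,p),proj(s,p))
a=cv2.resize(t['image'][165:235,130:200,::-1],None,fx=5.7,fy=5.7,interpolation=cv2.INTER_CUBIC)
b=cv2.resize(s['image'][110:190,220:300,::-1],None,fx=5,fy=5,interpolation=cv2.INTER_CUBIC)
cv2.imwrite('pics/c1.png',np.hstack([a[:399,:399],b[:399]]))
E
```

```text
now 2.35 [465.7 221.5  77. ] [-89.62  -0.32  18.64] 85.6 F [ 0.7  0.6 -0.7]
wp (465, 211, 40, 17.7) 2
[[-0.05,0.46,-0.12,-0.04,0.09,0.03],[-0.05,0.46,-0.12,-0.04,0.09,0.03]]
tcp px [[156.47806604 202.56769306]] [[251.4440592  145.50745498]]
```

View pics/c1.png

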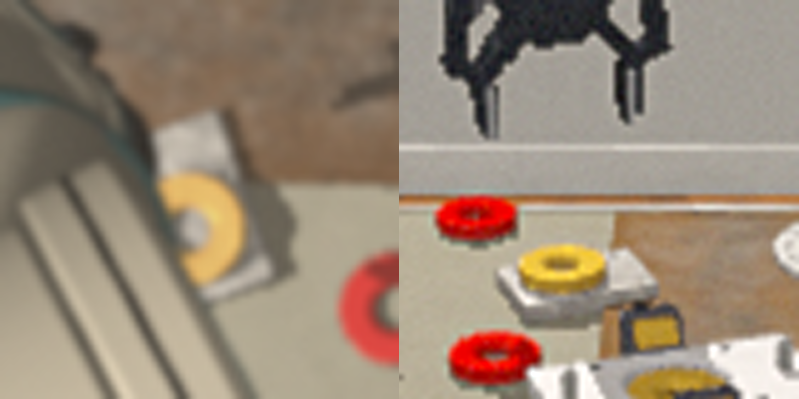

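```bash
python3 - <<'E'
from h import *
s=load('s1');t=load('t1');p=readout.read_state()['eef_pos'];print(p)
f=lambda q:((proj(s,q)-[220,110]+.5)*5).round(1).tolist()
print('tcp',f(p),'+13',f(p+[0,0,13]),'+30',f(p+[0,0,30]),'blank top',f([465,211,26]),'mouth blank',f([546.5,-40.2,56]))
for sg in(-1,1): print('tips',f(p+sg*43*np.array([np.cos(.32),np.sin(.32),0])+[0,0,13]))
E
```

```text
[464.87244426 218.71506918  78.9182575 ]
tcp [[159.7, 180.0]] +13 [[159.2, 161.7]] +30 [[158.5, 137.5]] blank top [[161.4, 257.9]] mouth blank [[276.3, 385.1]]
tips [[96.0, 169.4]]
tips [[221.7, 154.1]]
```

```bash
python3 - <<'E'
from h import *
plan([(465,211,21,17.7)],smax=25)
s=load('s1')['image'].astype(int)
print(s[128:148,233:242].sum(2)//3)
E
```

```text
now 2.45 [464.9 218.7  78.9] [-89.73  -0.25  18.51] 85.1 F [-1.3  0.5  0.8]
wp (465, 211, 21, 17.7) 3
[[-0.02,0.48,-0.06,-0.02,0.05,0.02],[-0.02,0.48,-0.06,-0.02,0.05,0.02],[-0.02,0.48,-0.06,-0.02,0.05,0.02]]
[[161  60  29  40  93 131  74 161 158]
 [157  86  38  39  92 133  88 159 158]
 [162 162  64  39  86 132  90 160 161]
 [163 166  59  23  75 129 100 159 159]
 [164 162  62  25  73 128  95 159 156]
 [159 160  64  29  68 130  99 160 162]
 [160 159  87  30  66 130  98 159 158]
 [157 164 160  54  60 130 107 158 160]
 [155 160 161  82  72 129 110 160 156]
 [157 157 161 153 101 125 117 153 159]
 [164 161 163 167 165 165 162 165 164]
 [195 195 194 196 196 194 194 196 194]
 [171 170 168 166 166 170 167 166 170]
 [162 167 168 168 166 166 168 166 164]
 [166 164 166 166 164 164 165 164 164]
 [164 166 165 163 165 164 161 169 164]
 [162 163 164 162 163 160 162 159 159]
 [161 162 161 161 163 162 162 162 160]
 [162 163 163 163 163 160 164 160 159]
 [160 160 158 164 160 160 158 160 160]]
```

Call:
apply_moves([
  [[-0.02,0.48,-0.06,-0.02,0.05,0.02],[0,0.4,-0.06,-0.05,0.05,0.03],[0,0.3,-0.06,-0.05,0.05,0.03],[0,0,0,0,0,0]],
])

```text
clock: 2.78
eef_pos: [467.9, 207.7, 34.4]
tool_rot: [-1.579, -0.001, 0.304]
force: [-0.7, -0.3, -0.1]
width: 85.5
```

```bash
python3 - <<'E'
from h import *
plan([(465,211,20,17.7)])
s=grab('side','s2');p=readout.read_state()['eef_pos']
print(p,(proj(s,p)-[220,120]+.5)*8)
cv2.imwrite('pics/c2.png',cv2.resize(s['image'][120:180,220:290,::-1],None,fx=8,fy=8,interpolation=cv2.INTER_CUBIC))
E
```

```text
now 2.7833 [467.9 207.7  34.4] [-9.047e+01 -4.000e-02  1.743e+01] 85.5 F [-0.7 -0.3 -0.1]
wp (465, 211, 20, 17.7) 1
[[-0.04,0.36,0.1,0.09,-0.05,0.01]]
[468.30392165 208.06427484  35.24061954] [[265.06651039 315.13857281]]
```

View pics/c2.png

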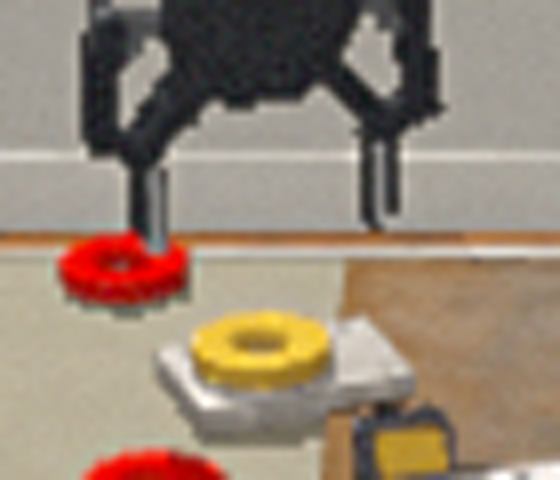

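The side crop shows the tips at (150,250) and (378,225), about 9 px above the projected TCP at (265,315). That's higher than the 13 mm of swing explains. I'll go down to a TCP height that's safe either way and look again.

Call:
apply_moves([
  [[-0.05,0.4,0.1,0.09,-0.05,0],[0,0.1,0,0,0,0],[0,0,0,0,0,0]],
])

```text
clock: 3.08
eef_pos: [467.4, 210.7, 18.1]
tool_rot: [-1.571, -0.007, 0.306]
force: [0.6, 0.3, 0.9]
width: 85.3
```

```bash
python3 - <<'E'
from h import *
plan([(465,211,16,17.7)])
s=grab('side','s3');p=readout.read_state()['eef_pos'];t=grab('top','t3')
print(p,(proj(s,p)-[220,120]+.5)*8,((proj(t,p)-[120,150]+.5)*5.5))
a=cv2.resize(s['image'][130:180,230:280,::-1],None,fx=8,fy=8,interpolation=cv2.INTER_CUBIC)
b=cv2.resize(t['image'][160:232,120:192,::-1],(400,400),interpolation=cv2.INTER_CUBIC)
cv2.imwrite('pics/c3.png',np.hstack([a,b]))
E
```

```text
now 3.0833 [467.4 210.7  18.1] [-89.99  -0.38  17.55] 85.3 F [0.6 0.3 0.9]
wp (465, 211, 16, 17.7) 1
[[-0.05,0.05,0.03,0.0,-0.03,0.08]]
[467.29433114 210.55552937  18.29541788] [[264.06084558 349.9740036 ]] [[243.39664811 301.86171628]]
```

View pics/c3.png

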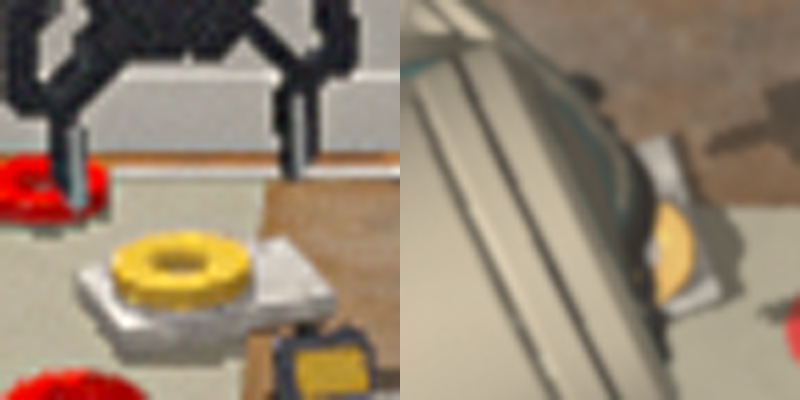

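The side crop puts the tips at (75,205) and (295,175), well above the blank at (180,262). The top crop puts the gripper laterally over the blank. So the fingertips sit higher than the reported TCP, and closing the fingers here tests that safely.

Call:
apply_moves([
  [[-0.05,0,0,0,0,0.05],[0,0,0,0,0,0],[0,0,0,0,0,0],[0,0,0,0,0,0],[0,0,0,0,0,0],[0,0,0,0,0,0]],
], claw=52)

```text
clock: 3.68
eef_pos: [467.3, 210.8, 21.4]
tool_rot: [-1.57, -0.007, 0.306]
force: [-0.6, 0.2, 0.2]
width: 52.0
```

```bash
python3 - <<'E'
from h import *
plan([(465,211,16,17.7)])
s=grab('side','s4');p=readout.read_state()['eef_pos']
print(p,proj(s,p),proj(s,p+[0,0,30]))
q=np.array([s['image'][:,:,i] for i in range(3)]).astype(int)
m=(q.max(0)<75)
for r in range(140,172): print(r,''.join('#' if v else '.' for v in m[r,225:285]))
E
```

```text
now 3.6833 [467.3 210.8  21.4] [-89.96  -0.39  17.53] 52.0 F [-0.6  0.2  0.2]
wp (465, 211, 16, 17.7) 1
[[-0.05,0.14,0.02,-0.01,-0.03,0.08]]
[467.26748703 210.82371737  21.41842928] [[252.47991647 162.36111824]] [[252.24381359 154.08981546]]
140 .........####...######.............##########...............
141 ..........####..#####..............#######..................
142 ..........###########..............######...................
143 ...........##########..............#####....................
144 ............########...............##.##....................
145 ................####...............##.##....................
146 ................###................##.##....................
147 ................###................##.##....................
148 ................###................##.##....................
149 ................##.................##.##....................
150 .................##................##.#.....................
151 .................#.................##.#.....................
152 .................##................##.......................
153 .........
[... 521 characters left out ...]
..................................................
162 ............................................................
163 ............................................................
164 ............................................................
165 ............................................................
166 ............................................................
167 ............................................................
168 ............................................................
169 ............................................................
170 ..........................................##................
171 ..........................................###..##...........
```

Closing to 52 mm met nothing, so the tips are above the blank. The image agrees: tips near row 154, about z = 50, with the reported TCP at 21. I'll find the true offset by gently touching the blank's top.

Call:
apply_moves([
  [[-0.05,0.3,0,0,0,0.05],[0,0.1,0,0,0,0.03],[0,0,0,0,0,0]],
])

```text
clock: 3.98
eef_pos: [465.6, 210.3, 4.0]
tool_rot: [-1.57, 0.0, 0.306]
force: [-0.3, 0.3, -1.0]
width: 51.9
```

Call:
apply_moves([
  [[0,0.08,0,0,0,0],[0,0,0,0,0,0]],
])

```text
clock: 4.15
eef_pos: [464.8, 210.0, -0.5]
tool_rot: [-1.57, 0.002, 0.306]
force: [-0.4, -1.2, -0.4]
width: 51.9
```

Call:
apply_moves([
  [[0,0.06,0,0,0,0],[0,0,0,0,0,0]],
])

```text
clock: 4.32
eef_pos: [464.6, 210.0, -3.5]
tool_rot: [-1.57, 0.003, 0.306]
force: [-0.0, -0.1, -0.1]
width: 52.1
```

Call:
apply_moves([
  [[0,0.05,0,0,0,0],[0,0,0,0,0,0]],
])

```text
clock: 4.48
eef_pos: [465.0, 210.2, -4.3]
tool_rot: [-1.571, 0.001, 0.306]
force: [-0.1, 0.1, -0.5]
width: 51.8
```

```bash
python3 - <<'E'
from h import *
plan([(465,211,-10,17.7)])
s=grab('side','s5');p=readout.read_state()['eef_pos']
m=(s['image'].max(2)<75)
for r in range(146,172): print(r,''.join('#' if v else '.' for v in m[r,225:285]))
E
```

```text
now 4.4833 [465.  210.2  -4.3] [-9.000e+01  8.000e-02  1.755e+01] 51.8 F [-0.1  0.1 -0.5]
wp (465, 211, -10, 17.7) 1
[[0.01,0.14,0.02,0.0,-0.03,-0.02]]
146 .........###....#######...........####...####...............
147 .........####...######.............##########...............
148 ..........############.............##########...............
149 ..........###########..............######...................
150 ...........#########...............#####....................
151 ...........#########...............####.....................
152 ...............#####...............#..#.....................
153 ................###................#..#.....................
154 ................##.................#..#.....................
155 ................##.................#..#.....................
156 ................##.................#..#.....................
157 ................##.................#..#.....................
158 ................##.................#..#.....................
159 ................##.................#........................
160 ................##.................#........................
161 .................#..........................................
162 ............................................................
163 ............................................................
164 ............................................................
165 ............................................................
166 ............................................................
167 ............................................................
168 ............................................................
169 ............................................................
170 ..........................................##................
171 ..........................................###..##...........
```

Call:
apply_moves([
  [[0,0.05,0,0,0,0],[0,0,0,0,0,0]],
])

```text
clock: 4.7
eef_pos: [465.5, 210.4, -4.0]
tool_rot: [-1.571, -0.001, 0.307]
force: [-0.7, -0.5, 0.2]
width: 52.3
```

Call:
apply_moves([
  [[0,0.05,0,0,0,0],[0,0,0,0,0,0]],
])

```text
clock: 4.87
eef_pos: [466.1, 210.8, -4.1]
tool_rot: [-1.572, -0.003, 0.307]
force: [0.1, -0.6, -0.4]
width: 51.7
```

Call:
apply_moves([
  [[0,0.05,0,0,0,0],[0,0,0,0,0,0]],
])

```text
clock: 5.03
eef_pos: [466.5, 211.0, -4.2]
tool_rot: [-1.572, -0.005, 0.307]
force: [-0.3, 0.7, 0.7]
width: 52.1
```

```bash
python3 - <<'E'
from h import *
s=readout.read_state()
for k in('qpos','qd','tau','force','torque','eef_pos'):print(k,s[k].round(3))
E
```

```text
qpos [-0.35   0.779 -0.197  2.048  0.422  0.348 -0.584]
qd [-0.    -0.01   0.    -0.001 -0.001 -0.005  0.001]
tau [-2.0000e-03 -5.1606e+01 -2.0070e+00 -7.5280e+00  1.4000e-02 -1.1000e-02
 -1.1000e-02]
force [-0.296  0.707  0.737]
torque [-0.015 -0.043  0.027]
eef_pos [466.524 210.974  -4.151]
```

Call:
apply_moves([
  [[0,0.15,0,0,0,0]],
])

```text
clock: 5.12
eef_pos: [467.0, 211.0, -5.6]
tool_rot: [-1.574, -0.007, 0.307]
force: [-18.4, -7.4, 128.9]
width: 51.7
```

The last push read 129 N at the wrist, which is over the 120 N limit. The arm is stiff and the fingers were already resting on the blank. I'll back off at once. Contact puts the tips about 30 mm above the reported TCP at 52 mm opening.

Call:
apply_moves([
  [[0,-0.1,0,0,0,0],[0,-0.35,0,0,0,0],[0,0,0,0,0,0],[0,0,0,0,0,0],[0,0,0,0,0,0],[0,0,0,0,0,0]],
], claw=78)

```text
clock: 5.62
eef_pos: [468.4, 212.1, 14.8]
tool_rot: [-1.574, -0.012, 0.307]
force: [-0.3, -0.2, -0.8]
width: 78.0
```

```bash
python3 - <<'E'
from h import *
plan([(465,211,-11,17.7)],smax=8)
s=grab('side','s6')
d=s['image'];hsv=cv2.cvtColor(d,cv2.COLOR_RGB2HSV)
m=((hsv[...,0]>15)&(hsv[...,0]<32)&(hsv[...,1]>150)&(hsv[...,2]>120))
ys,xs=np.nonzero(m[150:175,238:268]);print('blank px',xs.mean()+238,ys.mean()+150,xs.min()+238,xs.max()+238)
d0=load('s0')['image'];h0=cv2.cvtColor(d0,cv2.COLOR_RGB2HSV);m=((h0[...,0]>15)&(h0[...,0]<32)&(h0[...,1]>150)&(h0[...,2]>120))
ys,xs=np.nonzero(m[150:175,238:268]);print('before',xs.mean()+238,ys.mean()+150,xs.min()+238,xs.max()+238)
E
```

```text
now 5.6167 [468.4 212.1  14.8] [-90.18  -0.68  17.6 ] 78.0 F [-0.3 -0.2 -0.8]
wp (465, 211, -11, 17.7) 4
[[-0.02,0.16,0.0,0.01,-0.01,0.03],[-0.02,0.16,0.0,0.01,-0.01,0.03],[-0.02,0.16,0.0,0.01,-0.01,0.03],[-0.02,0.16,0.0,0.01,-0.01,0.03]]
blank px 252.3305785123967 163.49586776859505 244 267
before 252.6796875 163.3828125 244 267
```

Call:
apply_moves([
  [[-0.04,0.15,-0.02,0.04,0,0.08],[-0.03,0.15,0,0,0,0.05],[0,0.15,0,0,0,0],[0,0.1,0,0,0,0],[0,0,0,0,0,0]],
])

```text
clock: 6.08
eef_pos: [464.3, 209.3, -12.2]
tool_rot: [-1.571, 0.005, 0.307]
force: [0.9, 0.2, -0.0]
width: 78.1
```

```bash
python3 -c "
from h import *
plan([(465,211,-11,17.7)],smax=8)"
```

```text
now 6.0833 [464.3 209.3 -12.2] [-89.99   0.3   17.57] 78.1 F [ 0.9  0.2 -0. ]
wp (465, 211, -11, 17.7) 1
[[0.03,-0.03,0.03,0.0,-0.03,-0.06]]
```

Call:
apply_moves([
  [[0,0,0.04,0,-0.03,-0.05],[0,0,0,0,0,0],[0,0,0,0,0,0],[0,0,0,0,0,0],[0,0,0,0,0,0],[0,0,0,0,0,0]],
], claw=50)

```text
clock: 6.58
eef_pos: [463.4, 211.7, -11.8]
tool_rot: [-1.571, 0.0, 0.311]
force: [0.6, 0.2, -2.1]
width: 56.3
```

```bash
python3 -c "
from h import *
plan([(465,211,40,17.7)],smax=20)"
```

```text
now 6.5833 [463.4 211.7 -11.8] [-8.999e+01  1.000e-02  1.780e+01] 56.3 F [ 0.6  0.2 -2.1]
wp (465, 211, 40, 17.7) 3
[[0.01,-0.43,-0.01,0.0,0.01,0.0],[0.01,-0.43,-0.01,0.0,0.01,0.0],[0.01,-0.43,-0.01,0.0,0.01,0.0]]
```

Call:
apply_moves([
  [[0,0,0,0,0,0],[0,0,0,0,0,0]],
])

```text
clock: 6.75
eef_pos: [463.2, 211.6, -12.0]
tool_rot: [-1.571, 0.001, 0.311]
force: [0.2, -0.0, -2.6]
width: 56.4
```

```bash
python3 - <<'E'
from h import *
s=grab('side','s7');t=grab('top','t7');p=readout.read_state()['eef_pos']
print(p,((proj(s,p+[0,0,32])-[230,130]+.5)*8))
a=cv2.resize(s['image'][130:180,230:280,::-1],None,fx=8,fy=8,interpolation=cv2.INTER_CUBIC)
b=cv2.resize(t['image'][160:232,120:192,::-1],(400,400),interpolation=cv2.INTER_CUBIC)
cv2.imwrite('pics/c7.png',np.hstack([a,b]))
E
```

```text
[463.27250798 211.56156291 -11.98989128] [[174.52568458 265.26822673]]
```

View pics/c7.png

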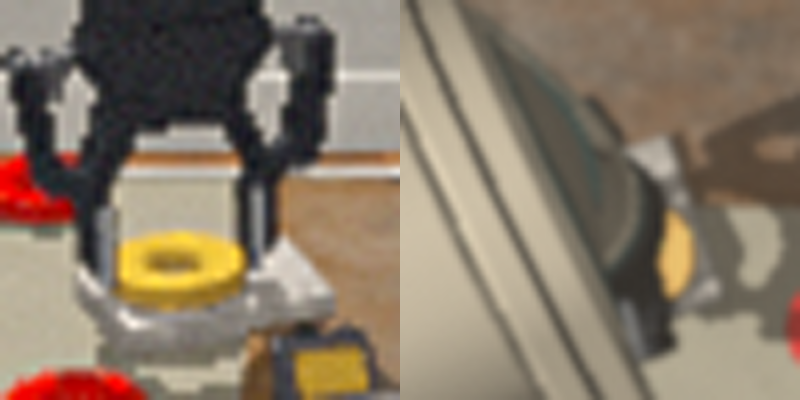

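The crop shows both fingers on the blank's sides, with tips at (100,288) and (258,252), where my 30 mm offset model puts them. Lifting.

Call:
apply_moves([
  [[0,-0.2,0,0,0,0],[0,-0.4,0,0,0,0],[0,-0.8,0,0,0,0],[0,-0.8,0,0,0,0],[0,-0.6,0,0,0,0],[0,0,0,0,0,0]],
])

```text
clock: 7.35
eef_pos: [461.2, 210.8, 104.7]
tool_rot: [-1.572, 0.007, 0.312]
force: [1.0, 0.6, -1.8]
width: 56.8
```

```bash
python3 - <<'E'
from h import *
st=readout.read_state();p=st['eef_pos']
s=grab('side','s8');print(st['width'],st['force'])
hsv=cv2.cvtColor(s['image'],cv2.COLOR_RGB2HSV)
m=((hsv[...,0]>15)&(hsv[...,0]<32)&(hsv[...,1]>140)&(hsv[...,2]>110))[110:175,225:285]
dk=(s['image'].max(2)<75)[110:175,225:285]
for r in range(0,65): print(r+110,''.join('o' if v else ('#' if w else '.') for v,w in zip(m[r],dk[r])))
print(p,proj(s,p),proj(s,p+[0,0,32]))
plan([(546.5,-40.2,95,17.7)],smax=30)
E
```

```text
56.78643700518163 [ 0.95104784  0.63239402 -1.75207815]
110 .....#####.....####################....######...............
111 .....#####....##########.......#####...######...............
112 .....#####....#######.#.........####...######...............
113 ......####....######............#####...#####...............
114 ......####....######.............####..#####................
115 ......#####..######..............###########................
116 ......############................#########.................
117 .......###########................######....................
118 ........##########................#####.....................
119 ........#########.................#####.....................
120 ............#####................##..##.....................
121 ............####.................##..##.....................
122 ............####.................##..##.....................
123 ............###..#...............##..##.....................
124 ............###..................##..##.....................
125 ............###..................##..##.....................
126 
[... 2978 characters left out ...]
.......
172 ..........................................##..#.............
173 .........................................#......oo..........
174 ........................................#.oooooooo..........
[461.21051676 210.84347638 104.68247615] [[249.97234964 139.07611836]] [[249.69264478 129.8445704 ]]
now 7.4 [460.5 210.3 103.1] [-90.09   0.48  17.87] 56.7 F [ 0.2  0.3 -3.3]
wp (546.5, -40.2, 95, 17.7) 9
[[0.01,0.02,-0.74,0.0,0.0,-0.01],[0.01,0.02,-0.74,0.0,0.0,-0.01],[0.01,0.02,-0.74,0.0,0.0,-0.01],[0.01,0.02,-0.74,0.0,0.0,-0.01],[0.01,0.02,-0.74,0.0,0.0,-0.01],[0.02,0.02,-0.74,0.0,0.0,-0.01],[0.02,0.02,-0.74,0.0,0.0,-0.01],[0.02,0.02,-0.74,0.0,0.0,-0.01]]
[[0.02,0.02,-0.74,0.0,0.0,-0.01]]
```

The blank is held level and lifted. Moving it to the mouth.

Call:
apply_moves([
  [[0,0,-0.4,0,0,-0.05],[0.01,0,-0.74,0,0,-0.05],[0.01,0.02,-0.74,0,0,0],[0.01,0.02,-0.74,0,0,0],[0.01,0.02,-0.74,0,0,0],[0.02,0.02,-0.74,0,0,0],[0.02,0.02,-0.74,0,0,0],[0.02,0.02,-0.74,0,0,0]],
])

```text
clock: 8.07
eef_pos: [529.1, -0.4, 92.4]
tool_rot: [-1.565, 0.008, 0.33]
force: [0.8, 0.4, -2.7]
width: 56.7
```

```bash
python3 -c "
from h import *
plan([(546,-40,60,17.7)],smax=24)"
```

```text
now 8.0667 [ 5.291e+02 -4.000e-01  9.240e+01] [-89.67   0.45  18.91] 56.7 F [ 0.8  0.4 -2.7]
wp (546, -40, 60, 17.7) 3
[[0.03,0.27,-0.36,-0.02,0.08,-0.03],[0.03,0.27,-0.36,-0.02,0.08,-0.03],[0.03,0.27,-0.36,-0.02,0.08,-0.03]]
```

Call:
apply_moves([
  [[0.03,0.3,-0.36,-0.05,0.1,-0.03],[0.03,0.27,-0.3,-0.02,0.1,-0.03],[0.02,0.15,-0.15,0,0,0],[0,0,0,0,0,0],[0,0,0,0,0,0]],
])

```text
clock: 8.48
eef_pos: [539.8, -39.0, 56.0]
tool_rot: [-1.572, 0.011, 0.301]
force: [0.6, 0.8, -1.8]
width: 56.3
```

```bash
python3 -c "
from h import *
plan([(546,-40,45,17.7)],smax=24)"
```

```text
now 8.4833 [539.8 -39.   56. ] [-90.06   0.65  17.27] 56.3 F [ 0.6  0.8 -1.8]
wp (546, -40, 45, 17.7) 1
[[0.14,0.27,-0.07,0.01,-0.09,-0.13]]
```

Call:
apply_moves([
  [[0.14,0.2,-0.06,0,-0.09,-0.13],[0,0,0,0,0,0],[0,0,0,0,0,0]],
])

```text
clock: 8.73
eef_pos: [545.5, -34.6, 47.0]
tool_rot: [-1.569, -0.001, 0.317]
force: [-0.0, 0.3, -2.4]
width: 56.7
```

```bash
python3 - <<'E'
from h import *
plan([(546,-40,45,17.7)],smax=24)
s=grab('side','s9');t=grab('top','t9');p=readout.read_state()['eef_pos']
a=cv2.resize(s['image'][155:215,240:310,::-1],None,fx=7,fy=7,interpolation=cv2.INTER_CUBIC)
b=cv2.resize(t['image'][142:222,212:276,::-1],None,fx=5.25,fy=5.25,interpolation=cv2.INTER_CUBIC)
cv2.imwrite('pics/c9.png',np.hstack([a,b]))
f=lambda q:((proj(s,q)-[240,155]+.5)*7).round(1).tolist()
u=np.array([np.cos(.309),np.sin(.309),0]);M=np.array([546.5,-40.2,0])
print('pins',f(M+64*u+[0,0,80]),f(M-64*u+[0,0,80]),'mouth',f(M+[0,0,60]),'blank top',f(p+[0,0,38]), 'collar corners',[f(M+sx*78*u+sy*42*np.array([-u[1],u[0],0])+[0,0,60])[0] for sx in(1,-1) for sy in(1,-1)])
E
```

```text
now 8.7333 [545.5 -34.6  47. ] [-8.989e+01 -5.000e-02  1.815e+01] 56.7 F [-0.   0.3 -2.4]
wp (546, -40, 45, 17.7) 1
[[-0.03,0.05,-0.13,-0.02,0.09,0.01]]
pins [[396.8, 150.7]] [[93.2, 191.7]] mouth [[246.8, 215.4]] blank top [[244.3, 153.6]] collar corners [[395.2, 148.9], [463.4, 233.9], [36.3, 197.4], [86.5, 287.1]]
```

View pics/c9.png

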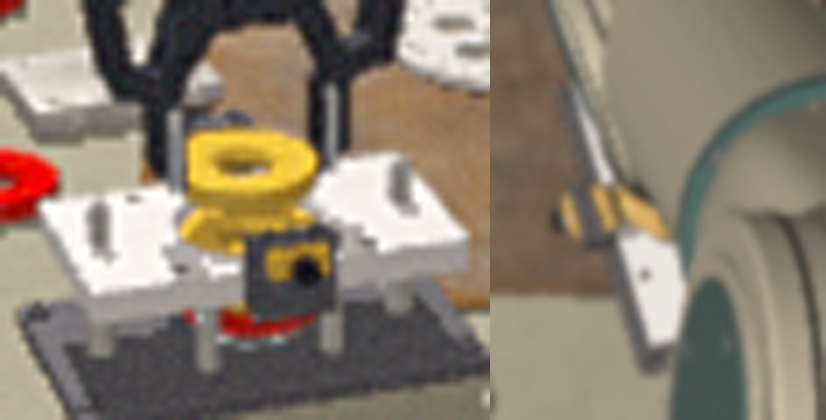

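The crop shows the held blank centred at about (251,160) above the mouth (stack near (248,225)), and the pin tops at (98,205) and (398,158). The side camera shifts the magazine and the blank by the same ~5–7 px, so the relative aim is good.

Call:
apply_moves([
  [[-0.03,0.1,-0.13,-0.02,0.09,0.01],[0,0.05,0,0,0,0],[0,0,0,0,0,0],[0,0,0,0,0,0]],
])

```text
clock: 9.17
eef_pos: [546.7, -39.9, 41.7]
tool_rot: [-1.572, -0.002, 0.309]
force: [0.4, 0.5, -1.7]
width: 56.5
```

```bash
python3 -c "
from h import *
plan([(546,-40,36,17.7)],smax=24)"
```

```text
now 9.1667 [546.7 -39.9  41.7] [-90.06  -0.1   17.72] 56.5 F [ 0.4  0.5 -1.7]
wp (546, -40, 36, 17.7) 1
[[-0.02,0.14,0.0,0.01,0.0,0.02]]
```

Call:
apply_moves([
  [[0,0.07,0,0,0,0],[0,0.03,0,0,0,0.02]],
])

```text
clock: 9.33
eef_pos: [546.9, -40.0, 37.8]
tool_rot: [-1.572, -0.001, 0.309]
force: [-0.5, -0.4, -1.9]
width: 56.6
```

Call:
apply_moves([
  [[0,0.04,0,0,0,0],[0,0.03,0,0,0,0]],
])

```text
clock: 9.5
eef_pos: [547.1, -40.1, 34.8]
tool_rot: [-1.572, -0.001, 0.309]
force: [-0.4, -0.4, -2.7]
width: 56.2
```

Call:
apply_moves([
  [[0,0.04,0,0,0,0]],
])

```text
clock: 9.58
eef_pos: [547.2, -40.0, 33.0]
tool_rot: [-1.572, -0.001, 0.309]
force: [0.1, 0.3, -2.8]
width: 56.3
```

Call:
apply_moves([
  [[0,0.04,0,0,0,0]],
])

```text
clock: 9.67
eef_pos: [547.2, -40.0, 31.3]
tool_rot: [-1.572, -0.001, 0.309]
force: [0.3, -1.2, -2.1]
width: 56.2
```

Call:
apply_moves([
  [[0,0.03,0,0,0,0]],
])

```text
clock: 9.75
eef_pos: [547.1, -40.0, 29.9]
tool_rot: [-1.572, -0.001, 0.309]
force: [-0.7, -0.1, 8.4]
width: 56.2
```

Call:
apply_moves([
  [[0,0.03,0,0,0,0]],
])

```text
clock: 9.83
eef_pos: [547.1, -40.0, 29.2]
tool_rot: [-1.572, -0.001, 0.309]
force: [-2.7, -0.9, 10.1]
width: 56.2
```

Contact came at exactly the predicted height (reported TCP z ≈ 30), so the blank is seated on the stack. Releasing and rising.

Call:
apply_moves([
  [[0,-0.02,0,0,0,0],[0,0,0,0,0,0],[0,0,0,0,0,0],[0,-0.1,0,0,0,0]],
], claw=70)

```text
clock: 10.17
eef_pos: [547.7, -39.8, 34.4]
tool_rot: [-1.573, -0.002, 0.309]
force: [1.1, -0.1, 0.5]
width: 70.3
```

Call:
apply_moves([
  [[0,-0.5,0,0,0,0],[0,-0.8,0,0,0,0],[0,-0.8,0,0,0,0],[0,-0.8,0,0,0,0],[0,-0.5,0,0,0,0],[0,0,0,0,0,0]],
])

```text
clock: 10.67
eef_pos: [546.5, -38.9, 176.4]
tool_rot: [-1.571, 0.001, 0.31]
force: [1.0, 0.3, 0.5]
width: 69.8
```

```bash
python3 - <<'E'
from h import *
plan([(475,-200,130,-60),(475,-241.5,60,-99.4)])
s=grab('side','s10')
hsv=cv2.cvtColor(s['image'],cv2.COLOR_RGB2HSV)
m=((hsv[...,0]>15)&(hsv[...,0]<34)&(hsv[...,1]>120)&(hsv[...,2]>90))[165:205,255:300]
for r in range(40): print(r+165,''.join('o' if v else '.' for v in m[r]))
for z in(56,68): print(z,proj(s,[546.5,-40.2,z]))
E
```

```text
now 10.6667 [546.5 -38.9 176.4] [-9.001e+01  8.000e-02  1.779e+01] 69.8 F [1.  0.3 0.5]
wp (475, -200, 130, -60) 16
[[-0.18,0.07,-0.21,0.0,0.97,0.0],[-0.17,0.07,-0.22,0.0,0.97,0.0],[-0.15,0.07,-0.23,0.0,0.97,0.0],[-0.13,0.07,-0.25,0.0,0.97,0.0],[-0.1,0.07,-0.25,0.0,0.97,0.0],[-0.08,0.07,-0.26,0.0,0.97,0.0],[-0.06,0.07,-0.27,0.0,0.97,0.0],[-0.04,0.07,-0.27,0.0,0.97,0.0]]
[[-0.01,0.07,-0.28,0.0,0.97,0.0],[0.01,0.07,-0.28,0.0,0.97,0.0],[0.03,0.07,-0.27,0.0,0.97,0.0],[0.06,0.07,-0.27,0.0,0.97,0.0],[0.08,0.07,-0.26,0.0,0.97,0.0],[0.1,0.07,-0.26,0.0,0.97,0.0],[0.12,0.07,-0.25,0.0,0.97,0.0],[0.14,0.07,-0.24,0.0,0.97,0.0]]
wp (475, -241.5, 60, -99.4) 8
[[0.11,0.22,-0.06,0.0,0.99,0.0],[0.12,0.22,-0.05,0.0,0.99,0.0],[0.12,0.22,-0.04,0.0,0.99,0.0],[0.13,0.22,-0.03,0.0,0.99,0.0],[0.13,0.22,-0.02,0.0,0.99,0.0],[0.13,0.22,-0.01,0.0,0.99,0.0],[0.13,0.22,0.0,0.0,0.99,0.0],[0.13,0.22,0.01,0.0,0.99,0.0]]
165 .............................................
166 .............................................
167 .............................................
168 .............................................

[... 1165 characters left out ...]
............oooo...oo.............
193 .......................oooo....o.............
194 .......................oooo..................
195 .............................................
196 .............................................
197 .............................................
198 ...................o.........................
199 ..................oo.........................
200 .............................................
201 .............................................
202 .............................................
203 .............................................
204 .............................................
56 [[274.76066695 186.52332402]]
68 [[274.73413584 182.74055594]]
```

Call:
apply_moves([
  [[-0.18,0,-0.21,0,0.97,0],[-0.17,0,-0.22,0,0.97,0],[-0.15,0.02,-0.23,0,0.97,0],[-0.13,0.05,-0.25,0,0.97,0],[-0.1,0.07,-0.25,0,0.97,0],[-0.08,0.07,-0.26,0,0.97,0],[-0.06,0.07,-0.27,0,0.97,0],[-0.04,0.07,-0.27,0,0.97,0]],
], claw=40)

```text
clock: 11.38
eef_pos: [503.1, -119.1, 153.7]
tool_rot: [-1.573, 0.013, -0.392]
force: [-0.3, 0.0, -0.2]
width: 39.7
```

Call:
apply_moves([
  [[-0.01,0.07,-0.28,0,0.97,0],[0.01,0.07,-0.28,0,0.97,0],[0.03,0.07,-0.27,0,0.97,0],[0.06,0.07,-0.27,0,0.97,0],[0.08,0.07,-0.26,0,0.97,0],[0.1,0.07,-0.26,0,0.97,0],[0.12,0.07,-0.25,0,0.97,0],[0.14,0.07,-0.24,0,0.97,0]],
])

```text
clock: 12.05
eef_pos: [452.6, -201.0, 120.8]
tool_rot: [-1.597, 0.019, -1.105]
force: [0.3, -0.2, 0.1]
width: 40.2
```

Call:
apply_moves([
  [[0.11,0.2,-0.06,0,0.99,0],[0.12,0.2,-0.05,0,0.99,0],[0.12,0.2,-0.04,0,0.99,0],[0.13,0.2,-0.03,0,0.99,0],[0.13,0.2,-0.02,0,0.99,0],[0.13,0.1,-0.01,0,0.99,0],[0.13,0.1,0,0,0.99,0],[0,0,0,0,0,0]],
])

```text
clock: 12.72
eef_pos: [437.6, -239.6, 61.3]
tool_rot: [-1.624, -0.003, -1.748]
force: [-0.1, 0.3, -0.2]
width: 39.7
```

```bash
python3 -c "
from h import *
plan([(475,-241.5,20,-99.4)],smax=24)"
```

```text
now 12.7167 [ 437.6 -239.6   61.3] [ -93.03   -0.16 -100.14] 39.7 F [-0.1  0.3 -0.2]
wp (475, -241.5, 20, -99.4) 3
[[-0.04,0.33,0.33,0.2,-0.05,0.01],[-0.04,0.33,0.32,0.2,-0.05,0.01],[-0.04,0.34,0.32,0.2,-0.05,0.01]]
```

Call:
apply_moves([
  [[-0.04,0.1,0.35,0.25,-0.05,0],[-0.04,0.2,0.35,0.25,-0.05,0],[-0.04,0.2,0.2,0.1,-0.03,0],[0,0,0,0,0,0],[0,0,0,0,0,0]],
])

```text
clock: 13.13
eef_pos: [475.2, -238.9, 36.2]
tool_rot: [-1.571, -0.001, -1.725]
force: [-0.3, -0.9, 0.8]
width: 40.1
```

```bash
python3 - <<'E'
from h import *
plan([(475,-241.5,15,-99.4)],smax=24)
s=grab('side','s11');t=grab('top','t11');p=readout.read_state()['eef_pos']
a=cv2.resize(s['image'][195:255,210:280,::-1],None,fx=7,fy=7,interpolation=cv2.INTER_CUBIC)
cv2.imwrite('pics/c11.png',a)
f=lambda q:((proj(s,q)-[210,195]+.5)*7).round(1).tolist()
C=np.array([475,-241.5,0]);a=np.radians(-9.4);u=np.array([np.cos(a),np.sin(a),0]);v=np.array([-u[1],u[0],0])
print('tips mid',f(p+[0,0,29]),'bar top',f(C+[0,0,33]),'bar ends',f(C+25*u+[0,0,33]),f(C-25*u+[0,0,33]),'corners',[f(C+sx*77*u+sy*40*v+[0,0,5])[0] for sx in(1,-1) for sy in(1,-1)])
E
```

```text
now 13.1333 [ 475.2 -238.9   36.2] [-9.000e+01 -7.000e-02 -9.884e+01] 40.1 F [-0.3 -0.9  0.8]
wp (475, -241.5, 15, -99.4) 1
[[0.07,0.53,0.0,0.0,0.11,0.01]]
tips mid [[245.6, 168.5]] bar top [[248.0, 250.8]] bar ends [[316.0, 257.4]] [[180.6, 244.3]] corners [[479.3, 279.4], [439.1, 400.2], [77.0, 240.4], [14.7, 355.7]]
```

View pics/c11.png

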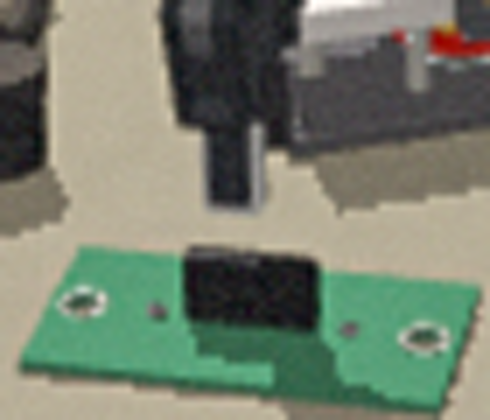

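The side crop shows the near finger at (235,208), aligned with the bar, whose top edge runs (187,247)–(320,260). The two holes are at (83,301) and (425,337). Lowering around the bar.

Call:
apply_moves([
  [[0.07,0.45,0,0,0.11,0],[0,0.4,0,0,0,0],[0,0.15,0,0,0,0],[0,0,0,0,0,0]],
])

```text
clock: 13.57
eef_pos: [475.5, -242.8, -2.2]
tool_rot: [-1.567, -0.003, -1.735]
force: [0.4, -1.0, -0.0]
width: 40.2
```

```bash
python3 -c "
from h import *
plan([(475,-241.5,-14,-99.4)],smax=24)"
```

```text
now 13.5667 [ 475.5 -242.8   -2.2] [-89.79  -0.15 -99.4 ] 40.2 F [ 0.4 -1.  -0. ]
wp (475, -241.5, -14, -99.4) 1
[[-0.03,0.29,-0.02,-0.04,0.0,0.03]]
```

Call:
apply_moves([
  [[-0.03,0.18,0,-0.04,0,0.03],[0,0.1,0,0,0,0],[0,0,0,0,0,0]],
])

```text
clock: 13.82
eef_pos: [476.1, -241.9, -12.9]
tool_rot: [-1.57, -0.0, -1.735]
force: [0.5, -1.1, 0.4]
width: 40.1
```

Call:
apply_moves([
  [[0,0,0,0,0,0],[0,0,0,0,0,0],[0,0,0,0,0,0],[0,0,0,0,0,0],[0,0,0,0,0,0]],
], claw=4)

```text
clock: 14.23
eef_pos: [476.5, -241.8, -11.8]
tool_rot: [-1.569, -0.0, -1.734]
force: [0.9, -0.3, -1.8]
width: 10.4
```

Call:
apply_moves([
  [[0,-0.2,0,0,0,0],[0,-0.4,0,0,0,0],[0,-0.8,0,0,0,0],[0,-0.8,0,0,0,0],[0,-0.6,0,0,0,0],[0,-0.2,0,0,0,0],[0,0,0,0,0,0]],
])

```text
clock: 14.82
eef_pos: [473.9, -240.9, 113.4]
tool_rot: [-1.574, 0.001, -1.735]
force: [-0.4, -0.6, -3.2]
width: 10.4
```

```bash
python3 - <<'E'
from h import *
plan([(548,-39.8,100,-72.3)],smax=30)
s=grab('side','s12');h=cv2.cvtColor(s['image'],cv2.COLOR_RGB2HSV)
g=(h[...,0]>65)&(h[...,0]<95)&(h[...,1]>70); ys,xs=np.nonzero(g[120:290,190:300]); print(len(xs),xs.min()+190,xs.max()+190,ys.min()+120,ys.max()+120)
E
```

```text
now 14.8167 [ 473.9 -240.9  113.4] [-9.019e+01  6.000e-02 -9.939e+01] 10.4 F [-0.4 -0.6 -3.2]
wp (548, -39.8, 100, -72.3) 8
[[-0.66,0.04,0.13,0.0,-0.68,0.0],[-0.65,0.04,0.16,0.0,-0.68,0.0],[-0.64,0.04,0.2,0.0,-0.68,0.0],[-0.63,0.04,0.24,0.0,-0.68,0.0],[-0.61,0.04,0.28,0.0,-0.68,0.0],[-0.59,0.04,0.31,0.0,-0.68,0.0],[-0.57,0.04,0.35,0.0,-0.68,0.0],[-0.55,0.04,0.38,0.0,-0.68,0.0]]
970 208 283 120 213
```

Call:
apply_moves([
  [[-0.4,0,0.13,0,-0.68,0],[-0.65,0,0.16,0,-0.68,0],[-0.64,0,0.2,0,-0.68,0],[-0.63,0,0.24,0,-0.68,0],[-0.61,0,0.28,0,-0.68,0],[-0.59,0,0.31,0,-0.68,0],[-0.57,0,0.35,0,-0.68,0]],
])

```text
clock: 15.45
eef_pos: [529.4, -70.9, 101.2]
tool_rot: [-1.592, 0.008, -1.305]
force: [0.5, 0.2, -3.0]
width: 10.5
```

```bash
python3 -c "
from h import *
plan([(548,-39.8,100,-72.3)],smax=24)"
```

```text
now 15.45 [529.4 -70.9 101.2] [-91.2    0.45 -74.75] 10.5 F [ 0.5  0.2 -3. ]
wp (548, -39.8, 100, -72.3) 2
[[-0.31,0.01,0.33,0.12,-0.24,-0.05],[-0.31,0.01,0.33,0.12,-0.24,-0.05]]
```

Call:
apply_moves([
  [[-0.31,0,0.33,0.15,-0.24,-0.05],[-0.15,0,0.2,0.1,-0.05,-0.05],[0,0,0,0,0,0],[0,0,0,0,0,0]],
])

```text
clock: 15.78
eef_pos: [543.0, -34.4, 94.0]
tool_rot: [-1.577, 0.009, -1.259]
force: [-0.1, 0.0, -2.2]
width: 10.6
```

```bash
python3 -c "
from h import *
plan([(548,-39.8,88,-72.3)],smax=24)"
```

```text
now 15.7833 [543.  -34.4  94. ] [-90.35   0.51 -72.12] 10.6 F [-0.1  0.  -2.2]
wp (548, -39.8, 88, -72.3) 1
[[0.17,0.15,0.08,0.07,0.04,-0.1]]
```

Call:
apply_moves([
  [[0.17,0.2,0.1,0.07,0.04,-0.1],[0,0.1,0.02,0,0,0],[0,0,0,0,0,0],[0,0,0,0,0,0]],
])

```text
clock: 16.12
eef_pos: [547.5, -45.2, 78.9]
tool_rot: [-1.576, -0.002, -1.27]
force: [-0.4, -0.7, -2.3]
width: 10.9
```

```bash
python3 - <<'E'
from h import *
plan([(548,-39.8,78,-72.3)],smax=24)
s=grab('side','s13');st=readout.read_state();p=st['eef_pos']
cv2.imwrite('pics/c13.png',cv2.resize(s['image'][150:220,235:315,::-1],None,fx=8,fy=8,interpolation=cv2.INTER_CUBIC))
f=lambda q:((proj(s,q)-[235,150]+.5)*8).round(1).tolist()
a=st['tool_rot'][2]+np.pi/2;print(np.degrees(a));u=np.array([np.cos(a),np.sin(a),0]);v=np.array([-u[1],u[0],0])
C=p-1.3*u+[0,0,11.8]
print('cover und corners(+x+y,+x-y,-x+y,-x-y)',[f(C+sx*77*u+sy*40*v)[0] for sx in(1,-1) for sy in(1,-1)])
print('cover top corners',[f(C+sx*77*u+sy*40*v+[0,0,5])[0] for sx in(1,-1) for sy in(1,-1)],'holes top',[f(C+sx*64*u+[0,0,5])[0] for sx in (1,-1)])
b=np.radians(17.7);u=np.array([np.cos(b),np.sin(b),0]);v=np.array([-u[1],u[0],0]);M=np.array([546.8,-40.1,60])
print('collar',[f(M+sx*78*u+sy*42*v)[0] for sx in(1,-1) for sy in(1,-1)],'pins',[f(M+sx*64*u+[0,0,20])[0] for sx in (1,-1)])
E
```

```text
now 16.1167 [547.5 -45.2  78.9] [-90.28  -0.13 -72.74] 10.9 F [-0.4 -0.7 -2.3]
wp (548, -39.8, 78, -72.3) 1
[[-0.13,0.02,0.05,0.06,-0.09,0.03]]
17.255093692030172
cover und corners(+x+y,+x-y,-x+y,-x-y) [[492.4, 143.3], [565.9, 233.8], [80.8, 195.9], [134.3, 291.3]]
cover top corners [[492.6, 130.8], [566.2, 220.8], [80.3, 183.2], [133.9, 278.1]] holes top [[493.6, 179.2], [142.8, 224.7]]
collar [[492.5, 210.0], [570.5, 307.2], [82.3, 265.4], [139.8, 368.0]] pins [[494.3, 212.1], [147.3, 259.0]]
```

View pics/c13.png

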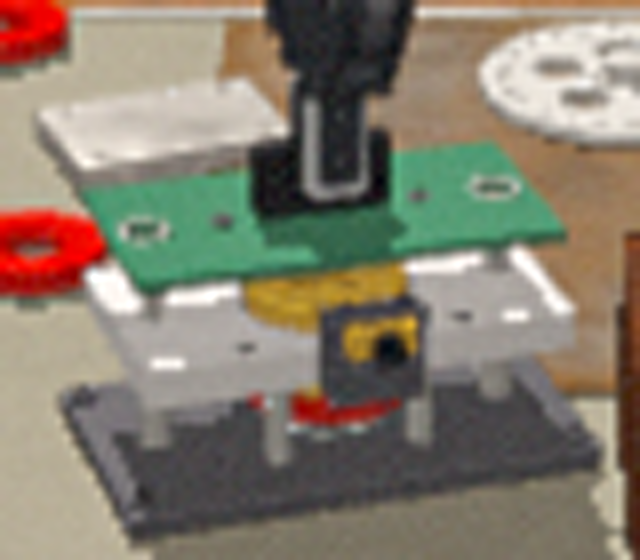

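The side crop shows the cover level above the magazine, with holes at (495,187) and (145,231), offset from prediction by (+2,+7). The collar corners are offset by about (+4,+8), so x agrees to about 1 mm. I'll check y with edge profiles in the top camera: the collar from the first picture, the cover now.

```bash
cat >> h.py <<'E'
def edge(d,P0,P1,out,n=15,half=9):
    """offset (mm along out) of the strongest edge near the line P0-P1, per sample"""
    r=[];g=d['image'].astype(np.float32);o=np.arange(-half,half+.01,.3)
    for k in np.linspace(0.05,.95,n):
        Q=(P0+(P1-P0)*k)[None]+o[:,None]*out[None]; uv=proj(d,Q).astype(np.float32)
        pr=cv2.remap(g,uv[:,0].copy(),uv[:,1].copy(),cv2.INTER_LINEAR)[:,0]
        pr=cv2.GaussianBlur(pr,(1,9),0,sigmaX=.1,sigmaY=1.5); gr=np.linalg.norm(np.gradient(pr,axis=0),axis=1); gr[:4]=gr[-4:]=0
        i=gr.argmax(); w=gr[max(i-5,0):i+6]**2; r.append((o[max(i-5,0):i+6]*w).sum()/w.sum())
    return np.round(r,1)
def box(C,yaw,hx,hy):
    b=np.radians(yaw);u=np.array([np.cos(b),np.sin(b),0]);v=np.array([-u[1],u[0],0]);C=np.array(C,float)
    return {'+y':(C-hx*u+hy*v,C+hx*u+hy*v,v),'-y':(C-hx*u-hy*v,C+hx*u-hy*v,-v),'+x':(C+hx*u-hy*v,C+hx*u+hy*v,u),'-x':(C-hx*u-hy*v,C-hx*u+hy*v,-u)}
E
python3 - <<'E'
from h import *
d=load('t0')
for k,e in box([546.8,-40.1,60],17.7,78,42).items(): print('collar',k,edge(d,*e))
for k,e in box([475.2,-241.6,5],-9.4,77,40).items(): print('cover0',k,edge(d,*e))
t=grab('top','t13');st=readout.read_state();p=st['eef_pos'];yaw=np.degrees(st['tool_rot'][2])+90;print(p,yaw)
u=np.array([np.cos(np.radians(yaw)),np.sin(np.radians(yaw)),0])
for k,e in box(p-1.3*u+[0,0,16.8],yaw,77,40).items(): print('cover',k,edge(t,*e))
cv2.imwrite('pics/c14.png',cv2.resize(t['image'][140:222,212:292,::-1],None,fx=6,fy=6,interpolation=cv2.INTER_CUBIC))
E
```

```text
Traceback (most recent call last):
  File "h.py", line 37, in edge
    pr=cv2.GaussianBlur(pr,(1,9),0,sigmaX=.1,sigmaY=1.5); gr=np.linalg.norm(np.gradient(pr,axis=0),axis=1); gr[:4]=gr[-4:]=0
cv2.error: OpenCV(4.12.0) :-1: error: (-5:Bad argument) in function 'GaussianBlur'
> Overload resolution failed:
>  - argument for GaussianBlur() given by name ('sigmaX') and position (3)
>  - argument for GaussianBlur() given by name ('sigmaX') and position (3)
```

```bash
sed -i 's/pr=cv2.GaussianBlur([^;]*;/pr=cv2.GaussianBlur(pr,(1,9),1.5);/' h.py
python3 - <<'E'
from h import *
d=load('t0')
for k,e in box([546.8,-40.1,60],17.7,78,42).items(): print('collar',k,edge(d,*e).tolist())
for k,e in box([475.2,-241.6,5],-9.4,77,40).items(): print('cover0',k,edge(d,*e).tolist())
t=grab('top','t13');st=readout.read_state();p=st['eef_pos'];yaw=np.degrees(st['tool_rot'][2])+90;print(p,yaw)
u=np.array([np.cos(np.radians(yaw)),np.sin(np.radians(yaw)),0])
for k,e in box(p-1.3*u+[0,0,16.8],yaw,77,40).items(): print('cover',k,edge(t,*e).tolist())
cv2.imwrite('pics/c14.png',cv2.resize(t['image'][140:222,212:292,::-1],None,fx=6,fy=6,interpolation=cv2.INTER_CUBIC))
E
```

```text
collar +y [0.2, 0.5, 0.0, 0.3, 0.4, 0.6, 6.3, 6.7, 7.0, 1.0, 1.6, 1.7, 1.8, 1.8, 1.8]
collar -y [0.1, -0.1, -0.1, 0.4, 0.0, -0.2, -0.7, -5.7, -5.5, 0.3, -0.5, -0.3, -0.2, -0.2, -0.2]
collar +x [3.4, 2.8, 2.1, 1.8, 1.7, 1.5, -7.1, -6.8, 1.8, 1.8, 1.5, 2.1, 1.7, 1.2, 1.9]
collar -x [-0.6, 1.0, -0.1, 0.6, -0.3, 0.4, 0.6, 0.7, -0.0, 0.6, -0.6, 0.2, 1.4, 0.5, 1.2]
cover0 +y [1.9, 2.7, 1.9, 0.9, 2.2, 0.7, 2.1, 1.6, 1.9, 1.1, 2.4, 1.3, 0.2, 1.6, 0.3]
cover0 -y [1.1, 2.5, 2.4, 2.3, 3.2, 2.2, 0.6, 1.6, 0.2, 1.9, 3.3, 1.9, 3.3, 3.9, 3.3]
cover0 +x [0.2, -0.6, -1.3, 0.6, 0.1, -0.8, 0.1, -0.5, -1.2, 0.4, 0.2, -0.9, 0.4, 0.5, -0.8]
cover0 -x [-0.1, 0.5, 2.2, -0.3, 1.3, 1.9, 2.6, -2.6, 1.8, 0.5, 1.0, 1.4, 0.2, 0.8, 1.4]
[547.55930675 -44.89311029  79.24657066] 17.287621701872055
cover +y [-7.4, -7.4, -2.5, -2.9, -2.4, -2.0, 3.9, 3.9, -7.3, -1.2, -7.0, 1.5, 5.2, 7.2, 2.4]
cover -y [1.3, 6.8, 7.1, 7.1, 7.1, 7.1, 6.7, 4.5, -3.0, 6.3, -7.2, -7.3, -7.2, -6.9, -5.7]
cover +x [3.3, 3.0, 2.1, 1.2, 6.2, -4.9, -3.4, 7.1, 7.3, 7.1, 6.3, -2.2, -0.8, -6.8, -7.1]
cover -x [3.8, 6.8, 6.8, -6.4, -6.7, -7.1, -1.9, -7.2, -1.6, -5.1, 6.7, -3.8, -1.1, -7.0, 3.0]
```

View pics/c14.png

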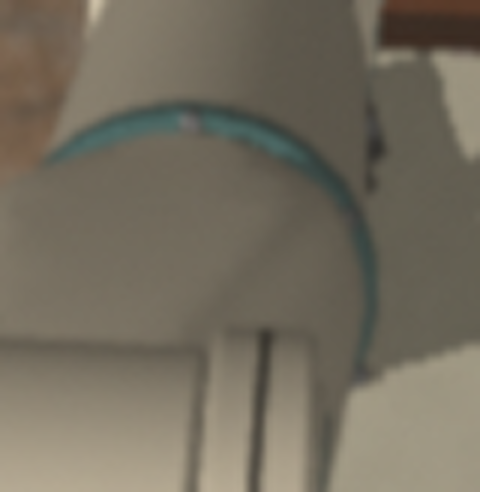

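The arm hides the cover completely in the top view (crop is arm only), so the target has to come from the edge fits and the side view. Those agree with each other: TCP ≈ (549, −38.8), yaw −72.1°.

```bash
python3 -c "
from h import *
plan([(549,-38.8,74,-72.1)],smax=24)"
```

```text
now 16.2167 [547.6 -44.9  79.2] [-90.26  -0.12 -72.71] 10.4 F [-0.4  0.3 -2.7]
wp (549, -38.8, 74, -72.1) 1
[[-0.14,0.13,0.08,0.05,-0.12,0.02]]
```

Call:
apply_moves([
  [[-0.14,0.08,0.08,0.05,-0.12,0.02],[0,0,0,0,0,0],[0,0,0,0,0,0]],
])

```text
clock: 16.47
eef_pos: [549.4, -38.9, 76.4]
tool_rot: [-1.569, -0.001, -1.259]
force: [1.3, -0.8, -2.0]
width: 10.5
```

```bash
python3 -c "
from h import *
plan([(549,-38.8,71,-72.1)],smax=24)"
```

```text
now 16.4667 [549.4 -38.9  76.4] [-8.992e+01 -3.000e-02 -7.215e+01] 10.5 F [ 1.3 -0.8 -2. ]
wp (549, -38.8, 71, -72.1) 1
[[-0.01,0.13,-0.01,-0.02,-0.01,0.01]]
```

Call:
apply_moves([
  [[0,0.08,-0.01,0,0,0],[0,0.05,0,0,0,0]],
])

```text
clock: 16.63
eef_pos: [549.5, -38.6, 71.5]
tool_rot: [-1.568, -0.001, -1.259]
force: [-0.6, -0.2, -3.1]
width: 10.4
```

Call:
apply_moves([
  [[0,0.04,0,0,0,0]],
])

```text
clock: 16.72
eef_pos: [549.5, -38.5, 69.7]
tool_rot: [-1.568, -0.001, -1.258]
force: [-0.2, 0.1, -2.2]
width: 10.1
```

Call:
apply_moves([
  [[0,0.03,0,0,0,0]],
])

```text
clock: 16.8
eef_pos: [549.4, -38.5, 68.3]
tool_rot: [-1.568, -0.001, -1.258]
force: [0.6, -0.2, -2.8]
width: 11.0
```

Call:
apply_moves([
  [[0,0.03,0,0,0,0]],
])

```text
clock: 16.88
eef_pos: [549.4, -38.5, 66.9]
tool_rot: [-1.568, -0.001, -1.258]
force: [-0.1, 0.2, -2.2]
width: 10.3
```

Call:
apply_moves([
  [[0,0.03,0,0,0,0]],
])

```text
clock: 16.97
eef_pos: [549.3, -38.5, 65.5]
tool_rot: [-1.568, -0.001, -1.258]
force: [0.1, -0.9, -2.6]
width: 10.5
```

Call:
apply_moves([
  [[0,0.03,0,0,0,0]],
])

```text
clock: 17.05
eef_pos: [549.3, -38.5, 64.1]
tool_rot: [-1.568, -0.001, -1.258]
force: [-0.3, -1.0, -3.2]
width: 10.3
```

Call:
apply_moves([
  [[0,0.03,0,0,0,0]],
])

```text
clock: 17.13
eef_pos: [549.4, -38.5, 62.8]
tool_rot: [-1.568, -0.001, -1.258]
force: [-0.6, 1.1, -0.0]
width: 10.2
```

Call:
apply_moves([
  [[0,0.03,0,0,0,0]],
])

```text
clock: 17.22
eef_pos: [549.4, -38.2, 61.7]
tool_rot: [-1.568, -0.0, -1.258]
force: [-1.3, 1.8, 0.4]
width: 10.4
```

The pins are in the holes: no jam 6 mm below the tips, and bevel contact came at the expected height. Pressing on in small steps.

Call:
apply_moves([
  [[0,0.03,0,0,0,0]],
])

```text
clock: 17.3
eef_pos: [549.5, -37.8, 60.6]
tool_rot: [-1.568, -0.0, -1.258]
force: [-1.0, 1.1, 1.1]
width: 10.5
```

Call:
apply_moves([
  [[0,0.03,0,0,0,0]],
])

```text
clock: 17.38
eef_pos: [549.7, -37.8, 59.7]
tool_rot: [-1.567, -0.0, -1.258]
force: [-2.0, -0.6, 4.2]
width: 10.2
```

Call:
apply_moves([
  [[0,0.03,0,0,0,0]],
])

```text
clock: 17.47
eef_pos: [550.1, -38.0, 58.9]
tool_rot: [-1.567, -0.001, -1.258]
force: [-1.0, -0.0, 4.2]
width: 10.6
```

Call:
apply_moves([
  [[0,0.03,0,0,0,0]],
])

```text
clock: 17.55
eef_pos: [550.3, -38.1, 58.1]
tool_rot: [-1.566, -0.001, -1.258]
force: [-1.6, 0.9, 6.5]
width: 10.4
```

Call:
apply_moves([
  [[0,0.03,0,0,0,0]],
])

```text
clock: 17.63
eef_pos: [550.4, -38.1, 57.2]
tool_rot: [-1.566, -0.001, -1.258]
force: [-1.2, 1.2, 6.5]
width: 10.8
```

Call:
apply_moves([
  [[0,0.04,0,0,0,0]],
])

```text
clock: 17.72
eef_pos: [550.6, -37.9, 56.1]
tool_rot: [-1.565, -0.001, -1.258]
force: [-2.1, -0.3, 6.4]
width: 10.5
```

Call:
apply_moves([
  [[0,0.04,0,0,0,0]],
])

```text
clock: 17.8
eef_pos: [550.7, -37.8, 55.5]
tool_rot: [-1.565, -0.001, -1.257]
force: [-4.6, 0.3, 18.5]
width: 10.7
```

Call:
apply_moves([
  [[0,0.04,0,0,0,0]],
])

```text
clock: 17.88
eef_pos: [550.7, -37.9, 55.3]
tool_rot: [-1.565, -0.001, -1.257]
force: [-5.5, 1.2, 18.9]
width: 10.2
```

Call:
apply_moves([
  [[0,0.04,0,0,0,0]],
])

```text
clock: 17.97
eef_pos: [550.8, -37.9, 55.3]
tool_rot: [-1.564, -0.001, -1.257]
force: [-4.5, 0.6, 18.9]
width: 10.6
```

Call:
apply_moves([
  [[0,0.07,0,0,0,0]],
])

```text
clock: 18.05
eef_pos: [550.7, -37.9, 54.6]
tool_rot: [-1.564, -0.001, -1.257]
force: [-3.9, -0.5, 9.7]
width: 10.2
```

Call:
apply_moves([
  [[0,0.07,0,0,0,0]],
])

```text
clock: 18.13
eef_pos: [550.7, -37.9, 53.1]
tool_rot: [-1.563, -0.001, -1.257]
force: [-3.5, -0.4, 10.9]
width: 10.7
```

Call:
apply_moves([
  [[0,0.07,0,0,0,0]],
])

```text
clock: 18.22
eef_pos: [550.7, -37.9, 51.6]
tool_rot: [-1.563, -0.001, -1.257]
force: [-2.6, 0.8, 12.2]
width: 10.7
```

Call:
apply_moves([
  [[0,0.06,0,0,0,0]],
])

```text
clock: 18.3
eef_pos: [550.7, -37.9, 50.3]
tool_rot: [-1.562, -0.001, -1.257]
force: [-3.7, 0.6, 12.4]
width: 10.3
```

Call:
apply_moves([
  [[0,0.06,0,0,0,0]],
])

```text
clock: 18.38
eef_pos: [550.7, -37.9, 49.0]
tool_rot: [-1.562, -0.001, -1.257]
force: [-2.6, 1.0, 10.1]
width: 10.4
```

Call:
apply_moves([
  [[0,0.05,0,0,0,0]],
])

```text
clock: 18.47
eef_pos: [550.7, -37.9, 48.0]
tool_rot: [-1.562, -0.001, -1.257]
force: [-3.3, 1.1, 11.8]
width: 10.4
```

Call:
apply_moves([
  [[0,0.05,0,0,0,0]],
])

```text
clock: 18.55
eef_pos: [550.8, -37.9, 47.8]
tool_rot: [-1.561, -0.001, -1.257]
force: [-6.1, 0.4, 28.7]
width: 10.8
```

The cover has met the rim (force jumped to 29 N at the expected height). One more press while removing the 0.5° tilt, so both ends and catches seat.

Call:
apply_moves([
  [[0,0.04,0,-0.1,0,0],[0,0.04,0,-0.05,0,0]],
])

```text
clock: 18.72
eef_pos: [550.4, -38.0, 47.9]
tool_rot: [-1.574, -0.001, -1.257]
force: [-5.9, 0.5, 16.2]
width: 10.1
```

Call:
apply_moves([
  [[0,0.05,0,-0.05,0,0]],
])

```text
clock: 18.8
eef_pos: [550.2, -38.0, 47.8]
tool_rot: [-1.579, -0.001, -1.257]
force: [-8.1, 1.0, 24.1]
width: 11.0
```

```bash
python3 -c "
from h import *
plan([(550,-38,48,-72.1)])"
```

```text
now 18.8 [550.2 -38.   47.8] [-9.045e+01 -5.000e-02 -7.204e+01] 11.0 F [-8.1  1.  24.1]
wp (550, -38, 48, -72.1) 1
[[0.0,0.0,0.0,0.09,0.01,0.01]]
```

Call:
apply_moves([
  [[0,0.03,0,0.09,0,0],[0,0,0,0,0,0],[0,0,0,0,0,0],[0,0,0,0,0,0],[0,0,0,0,0,0],[0,0,0,0,0,0]],
], claw=32)

```text
clock: 19.3
eef_pos: [551.8, -38.6, 47.2]
tool_rot: [-1.568, -0.003, -1.258]
force: [0.5, 0.4, -0.3]
width: 32.1
```

Call:
apply_moves([
  [[0,-0.2,0,0,0,0],[0,-0.5,0,0,0,0],[0,-0.9,0,0,0,0],[0,-0.9,0,0,0,0],[0,-0.9,0,0,0,0],[0,-0.5,0,0,0,0],[0,0,0,0,0,0]],
])

```text
clock: 19.88
eef_pos: [549.6, -38.4, 209.9]
tool_rot: [-1.574, -0.0, -1.258]
force: [-0.2, -0.1, -0.1]
width: 31.9
```

```bash
python3 - <<'E'
from h import *
plan([(550,-38,170,-72.1)])
s=grab('side','s15')
cv2.imwrite('pics/c15.png',cv2.resize(s['image'][150:220,235:315,::-1],None,fx=8,fy=8,interpolation=cv2.INTER_CUBIC))
f=lambda q:((proj(s,q)-[235,150]+.5)*8).round(1).tolist()
for z in(61.2,68,74): print(z,{k:f(e[0])[0] for k,e in box([547.3,-39.4,z+5],17.9,77,40).items()})
for k in((slice(60,110),slice(90,140)),):pass
E
```

```text
now 19.8833 [549.6 -38.4 209.9] [-9.020e+01 -3.000e-02 -7.208e+01] 31.9 F [-0.2 -0.1 -0.1]
wp (550, -38, 170, -72.1) 2
[[0.0,0.5,0.01,0.02,0.0,0.0],[0.0,0.5,0.01,0.02,0.0,0.0]]
61.2 {'+y': [87.1, 251.4], '-y': [142.8, 348.3], '+x': [567.7, 288.0], '-x': [142.8, 348.3]}
68 {'+y': [86.5, 234.4], '-y': [142.3, 330.6], '+x': [568.1, 270.6], '-x': [142.3, 330.6]}
74 {'+y': [85.9, 219.3], '-y': [141.8, 314.9], '+x': [568.4, 255.2], '-x': [141.8, 314.9]}
```

View pics/c15.png

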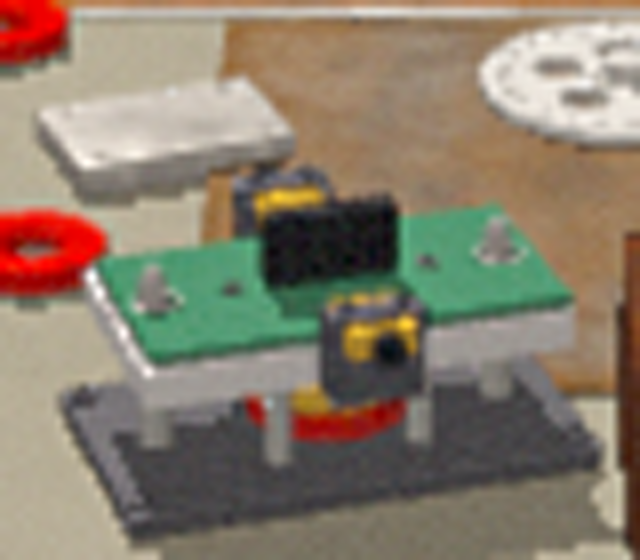

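The side view shows the cover flat on the collar with both pins through. Its corners at (150,358) and (572,297) match the locked height (underside 61.2 mm) after the usual (+4,+8) shift. Last, I'll check that the bystanders haven't moved and hand in.

```bash
python3 - <<'E'
from h import *
a=load('s0')['image'].astype(int);b=grab('side','s16')['image'].astype(int);c=load('s15')['image'].astype(int)
D=lambda r,p,q:np.abs(p[r]-q[r]).mean().round(1)
for n,r in{'caliper+bottle':np.s_[238:305,182:300],'driver':np.s_[180:222,200:222]}.items(): print(n,D(r,a,b))
print('cover still between frames',D(np.s_[150:220,235:315],b,c))
print(readout.read_state()['force'],readout.read_state()['clock'])
finish_job()
E
```

```text
caliper+bottle 10.0
driver 2.9
cover still between frames 2.7
[ 0.15628192  0.71620181 -0.34033922] 19.9833
the job is handed in; nothing more can be done
```

```bash
python3 - <<'E'
from h import *
a=load('s0')['image'].astype(int);b=load('s16')['image'].astype(int);d=np.abs(a-b).max(2)>40
ys,xs=np.nonzero(d[238:305,182:300]);print(len(ys),ys.min()+238,ys.max()+238,xs.min()+182,xs.max()+182)
print('below row 256:',d[256:305,182:300].sum())
E
```

```text
981 238 273 212 299
below row 256: 19
```

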